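# Hang the red dip basket in the parts-wash tank

### The job

Get the blue parts-wash tank ready: pick up the red hook-on basket by its black grip bar and hang it inside the tank, its bent lip over the yellow-marked rim, near the middle of that side and hanging straight. Set it down on the rim before you let go, and leave the bare-metal spare basket where it stands.

Things in the scene. Friction and masses are not known exactly. Their poses are not given: they have to be found in the camera images.
- basket: Red hook-on basket, loose, 0.3 kg, upright on the table, left or right. Origin: on its underside, right below the grip bar, z up. Open box x = -27 to 35, 90 wide (y), 50 mm high, hook on its -x side (see hook). Black grip bar on two straps over the box: centre (0, 0, 135) mm, 16 thick (x), 84 long (y), 24 tall; pinch it from above, fingers closing along x. Hook top is 25 mm lower.
- hook (a point): Middle of the red basket's hook slot, under the hook's flat top; (-50, 0, 95) mm in the basket's frame, same axes (+x toward the box). A back plate 50 mm wide (outer face x = -35 mm, from z = 18 mm up) bends to -x at the top (upper face z = 98 mm, out to x = -68 mm) and ends in a lip bent down and flared out to z = 66 mm, x = -77 mm. Slot: 30 mm wide (x), 29 mm deep, open downward.
- rim (a point): Middle of the top edge of the blue tank's yellow-marked wall, on its centre line, 130 mm above the table. +x level into the tank, y along the wall, z up. Fixed empty open box, 220 (x) by 280 (y) by 130 mm high, walls 6 mm; the yellow wall looks roughly to the robot. A thin spout at the far wall reaches 211 mm high. Hung, the red basket's underside is 35 mm above the table, its x along this x.
- spare: Spare basket, same shape and size as the red one but bare grey metal, loose, upright on the table on the other side. Origin and axes as the red one's. To be left alone.
There are look-alikes about, which are no part of the job. Of the things that look like the basket, take the one that is farthest from the robot's base at the start.

How it is judged:
On the way:
1. the red basket's hook is over the yellow rim, down to within 15 mm of resting on it, while the gripper still holds the basket (contact force between the fingers and basket above 0.5 N and x of hook in the frame of rim between -0.018 and 0.018 m and y of hook in the frame of rim between -0.07 and 0.07 m and z of hook in the frame of rim below 0.015 m and x of basket in the frame of rim above 0 m), for 0.1 s.
At the end, for the whole second after the job is handed in: The red basket hangs at rest inside the tank, hook on the yellow rim: slot middle within 18 mm across and 70 mm along of the rim's middle, 8 mm below to 9 mm above its top; upright and square to the rim within 20 degrees; the spare basket within 30 mm of its start (x of hook in the frame of rim between -0.018 and 0.018 m and y of hook in the frame of rim between -0.07 and 0.07 m and z of hook in the frame of rim between -0.008 and 0.009 m and x of basket in the frame of rim above 0 m and angle between basket's own z axis and vertical below 0.35 rad and angle between the x axis of basket and the x axis of rim, either way round below 0.35 rad and linear speed of basket below 0.02 m/s and distance of spare from where it was at the start of the episode below 0.03 m); the robot touches nothing.
It fails at once if the spare basket is shifted by more than 30 mm or knocked over (distance of spare from where it was at the start of the episode above 0.03 m or angle between spare's own z axis and vertical above 0.4 rad).
It also fails if it takes over 43 s, if anything falls off the work surface, if the arm or the gripper's body presses on something with over 40 N, if the wrist force passes 120 N, or if a joint passes its speed limit or range.

### The arm

A 7-joint arm with a two-finger parallel gripper is mounted at the origin on the work surface. World frame = base frame: x ahead of the robot, y to its left, z up, the work surface at z = 0. Lengths are in m, angles in rad, forces in N, time in s.
With the tool pointing down it reaches from about 0.425 to 0.875 m from the base axis. Payload 8.4 kg.
Tool frame: the origin (TCP) lies at the centre of the arm's flange, where the gripper is bolted on; the fingertips stand 173 mm ahead of it and the grasp point (between the pads) lies 155 mm ahead of it; x points along the fingers, z is the direction in which the jaws open and shut, and the axes are right-handed (so a half turn about x gives the same grasp; the last joint's range is limited). The gripper opens to 85 mm and grips with 20 to 120 N. Pads are 22 mm wide; open, the fingers measure 114 mm over their backs; the gripper's body (76 mm by 85 mm) begins 54 mm behind the grasp point. The pads swing forward as they close: fully open they stand 13 mm farther back than shut.
Start: joints at [1.115, 0.333, 0.04, 1.465, -0.013, 1.343, -0.059], TCP at [0.227, -0.609, 0.405] pointing down, gripper open.
Joint ranges: [-2.58, 2.58], [-0.38, 2.09], [-1.3, 1.39], [0.25, 2.4], [-1.5, 4.64], [0.08, 2.09], [-2.65, 2.65]. Speed limits (rad/s): [2.22, 2.22, 2.79, 2.79, 3.14, 3.14, 3.14].

### API

Orientations are given as a unit quaternion [w, x, y, z].
In Python, from rig import arm gives the robot as it stands.
- The arm moves only by the tool play_rows, never from a script. Its argument "steps" is a list of rows, each a list of 7 numbers: the shift along the tool's x, y, z in units of 30 mm (1.0 is 30 mm), then the turn, a rotation vector about the tool's x, y, z in units of 5 degrees (1.0 is 5 degrees), then the closure, from -1 (fully open) to 1 (shut). A call has 1 to 5 rows; each row shifts and turns the commanded pose from where the row before left it, along the tool's axes as they then stand; what a row does not reach is not made up. A row lasts 1/10 s, in which the tool goes at most 50 mm and 8.59 degrees, less where a joint would pass 70% of its speed; a pose out of reach is approached as far as the arm can. A call is refused whole if a number of a shift passes 1 or a number of a turn 1, either way. A call with a gripper value outside its range is refused whole. The fingers move at their own pace and stop on an object; "force" is the grip in N (left out, the last holds). Time passes only in rows, so rows that do not move let the fingers close. It gives the time, the measured TCP pose, the force and the opening at its end, in the units of the state.
- arm.observe(): the state, without advancing time (a new reading comes with each control period).
- arm.snapshot(name): name is "scene" or "top" or "wrist"; returns a dict with "color" (420x560x3 uint8, blue, green, red), "z_map" (420x560 float32, m along the optical axis (not along the pixel's ray), 0 where there is no reading), "K" (3x3 intrinsics, pixels), "camera_from_world" (4x4, takes a point from world to camera coordinates). Camera axes: x right, y up, looking along -z (the intrinsics and any distortion apply to the point x, -y, -z); pixel columns grow to the right and rows downward; lengths in m; the calibration is good to about 2 mm. A picture is of the moment at which its call begins.
- arm.close_job(): hands the job in, once; it reports no verdict.
The state is a dict: "time_s": time; "joints": joint angles; "qd": joint speeds; "joint_torque": joint torques, N m; "eef_pos": TCP position; "tcp_rot": TCP orientation; "ft_force": force on the tool from outside, world axes, zero at the start; "ft_torque": the same for the moment, N m; "gripper_width": opening from 0.0 (shut) to 1.0 (fully open).
Only numpy, scipy, OpenCV 4.12 (cv2) and the standard library are available. Lean on these libraries where they do the work, as an engineer would, in place of code of your own. Each camera call takes 0.05 s, during which the arm holds its last target. There are 200 camera calls.

## Working session

There is one attempt and no reset: what is moved stays moved. The work goes in short steps, Python scripts to look and compute and a tool call to move; the robot and the scene stay as the last step left them, time stands still between calls to the robot, and variables do not carry over. Pictures are saved under pics/ and viewed, about 8 in all and at most 12, crops included, and the job is handed in when it is done.

Besides the shell and the picture viewer there is one more tool, called after "Request:" as name(argument=value, ...), one argument or row to a line, values as JSON. play_rows: Moves the arm, as the interface text tells. Its arguments: {"type":"object","properties":{"steps":{"type":"array"},"force":{"type":"number"}},"required":["steps"]}

```bash
mkdir -p pics; cat > h.py <<'E'
from rig import arm
import numpy as np, cv2
def cloud(s):
    # world point per pixel
    K=s["K"];T=np.linalg.inv(s["camera_from_world"]);z=s["z_map"]
    v,u=np.mgrid[:z.shape[0],:z.shape[1]]
    x=(u-K[0,2])/K[0,0]*z;y=(v-K[1,2])/K[1,1]*z
    P=np.stack([x,-y,-z],-1)@T[:3,:3].T+T[:3,3]
    P[z==0]=np.nan
    return P
E
python3 - <<'E'
from h import *
o=arm.observe();print({k:np.round(v,3).tolist() for k,v in o.items()})
for n in("scene","top"):
    s=arm.snapshot(n);cv2.imwrite(f"pics/{n}0.png",s["color"]);np.savez(f"{n}0.npz",**s)
    print(n,np.round(s["camera_from_world"],3).tolist(),s["K"].tolist(), [k for k in s])
E
```

```text
{'time_s': 0.0, 'joints': [1.115, 0.334, 0.04, 1.466, -0.013, 1.343, -0.059], 'qd': [0.001, -0.001, 0.0, 0.001, -0.0, 0.001, -0.001], 'joint_torque': [0.002, -65.856, 1.366, -40.555, 0.017, 0.013, 0.0], 'eef_pos': [0.227, -0.609, 0.404], 'tcp_rot': [0.58, 0.404, 0.581, -0.403], 'ft_force': [0.399, 0.794, -0.216], 'ft_torque': [0.02, 0.009, 0.004], 'gripper_width': 1.003}
scene [[0.189, 0.982, -0.003, -0.078], [-0.775, 0.151, 0.614, 0.258], [0.603, -0.114, 0.789, -1.7], [0.0, 0.0, 0.0, 1.0]] [[530.4386126410195, 0.0, 290.10470394171995], [0.0, 530.4386126410195, 214.7853118152333], [0.0, 0.0, 1.0]] ['color', 'z_map', 'K', 'camera_from_world']
top [[-0.021, -1.0, 0.003, 0.001], [0.986, -0.021, 0.163, -0.426], [-0.163, 0.006, 0.987, -1.149], [0.0, 0.0, 0.0, 1.0]] [[510.0173085356943, 0.0, 275.86630733420265], [0.0, 510.0173085356943, 206.38348220874406], [0.0, 0.0, 1.0]] ['color', 'z_map', 'K', 'camera_from_world']
```

View pics/scene0.png

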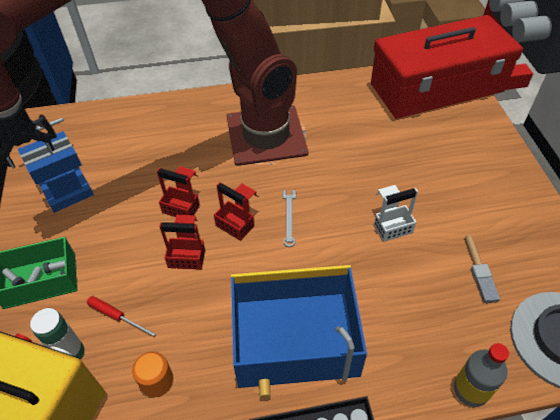

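View pics/top0.png

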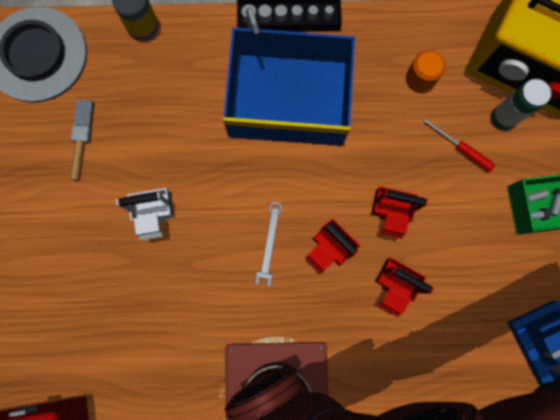

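The scene view shows three red baskets at (180,193), (235,210) and (185,243), with the spare at (396,212) and the tank's yellow rim at about (290,275). In the top view the reds are at (397,205), (335,245) and (403,285), and the rim runs (227,122)–(350,128). Next I measure all of them.

```bash
python3 - <<'E'
from h import *
s=dict(np.load("top0.npz"));P=cloud(s);hsv=cv2.cvtColor(s["color"],cv2.COLOR_BGR2HSV)
H,S,V=[hsv[...,i].astype(int) for i in range(3)];z=P[...,2]
def rect(m,name):
    q=P[m]; 
    if len(q)<10: return print(name,"few",len(q))
    (c,wh,a)=cv2.minAreaRect((q[:,:2]*1000).astype(np.float32))
    print(name,len(q),"c",np.round(c,1),"wh",np.round(wh,1),"a",round(a,1),"z",np.round(np.percentile(q[:,2],[5,50,95]),3),"mean",np.round(q[:,:2].mean(0),4),"dist",round(np.hypot(*q[:,:2].mean(0)),3))
v,u=np.mgrid[:420,:560]
for nm,(cu,cv_) in dict(A=(397,205),B=(335,245),C=(403,285),spare=(148,210)).items():
    w=(abs(u-cu)<38)&(abs(v-cv_)<38)
    rect(w&(z>.125)&(z<.16)&(V<90),nm+" bar")
    rect(w&(z>.09)&(z<.106)&(V>90),nm+" hooktop")
y=(H>18)&(H<35)&(S>120)&(V>100)&(u>215)&(u<360)&(v>110)&(v<140)
rect(y,"yellow");rect(y&(z>.12)&(z<.14),"rim")
q=P[y&(z>.12)&(z<.14)];f=np.polyfit(q[:,1],q[:,0],1);print("fit x=",f,"y range",np.percentile(q[:,1],[0,2,98,100]))
b=(H>95)&(H<130)&(S>100)&(z>.122)&(z<.14)&(u>215)&(u<365)&(v<150);rect(b,"blue top");rect(b|y&(z>.12),"tank")
E
```

```text
A bar 350 c [ 422.4 -280.3] wh [88.  17.8] a 75.2 z [0.133 0.145 0.148] mean [ 0.4209 -0.2799] dist 0.505
A hooktop 390 c [ 388.8 -268.7] wh [90.3 69.1] a 69.0 z [0.093 0.097 0.1  ] mean [ 0.3738 -0.2691] dist 0.461
B bar 337 c [ 338.  -139.8] wh [84.  15.7] a 43.3 z [0.133 0.145 0.149] mean [ 0.3372 -0.1393] dist 0.365
B hooktop 397 c [ 320.3 -106.9] wh [68.7 61.8] a 43.6 z [0.094 0.097 0.1  ] mean [ 0.3044 -0.1044] dist 0.322
C bar 361 c [ 249.9 -283.8] wh [88.2 16.7] a 59.1 z [0.131 0.145 0.149] mean [ 0.2487 -0.2832] dist 0.377
C hooktop 413 c [ 222.6 -261.9] wh [90.1 69.8] a 50.8 z [0.094 0.097 0.101] mean [ 0.2068 -0.2592] dist 0.332
spare bar 330 c [431.3 283.1] wh [16.3 87.2] a 8.7 z [0.132 0.145 0.148] mean [0.4299 0.2839] dist 0.515
spare hooktop 389 c [397.6 275.6] wh [68.8 89.1] a 15.5 z [0.093 0.096 0.1  ] mean [0.3821 0.2777] dist 0.472
yellow 506 c [615.8 -34.8] wh [316.6  52.7] a 84.4 z [nan nan nan] mean [nan nan] dist nan
rim 491 c [594.9 -33.3] wh [278.3   9.5] a 84.1 z [0.124 0.129 0.132] mean [ 0.5942 -0.0327] dist 0.595
fit x= [0.0994459  0.59750177] y range [-0.17142898 -0.16693019  0.1005749   0.10485887]
blue top 853 c [708.  -44.8] wh [277.8 212.6] a 83.9 z [0.124 0.128 0.132] mean [ 0.7544 -0.0592] dist 0.757
tank 1344 c [702.1 -44.4] wh [278.3 225.1] a 84.1 z [0.124 0.128 0.132] mean [ 0.6959 -0.0495] dist 0.698
```

```bash
cat >> h.py <<'E'
from scipy.spatial.transform import Rotation as R
def go(p,yaw):
    """total shift (units of 30 mm) and turn (units of 5 deg) in present tool axes; tool x down, z along yaw (or half turn)"""
    o=arm.observe();q=o["tcp_rot"];r=R.from_quat([q[1],q[2],q[3],q[0]])
    best=None
    for y in (yaw,yaw+180):
        a=np.radians(y);z=np.array([np.cos(a),np.sin(a),0]);x=np.array([0,0,-1.]);t=R.from_matrix(np.stack([x,np.cross(z,x),z],1))
        d=(r.inv()*t).as_rotvec(degrees=True)
        print("yaw",y,"turn/5deg",np.round(d/5,2))
    d=r.inv().apply(np.array(p)-o["eef_pos"])
    print("t",o["time_s"],"pos",np.round(o["eef_pos"],4),"F",np.round(o["ft_force"],1),"grip",round(o["gripper_width"],3),"q7",np.round(o["joints"],2))
    print("tool axes in world",np.round(r.as_matrix(),3).tolist());print("shift/30mm",np.round(d/.03,2))
E
python3 - <<'E'
from h import *
go([.422,-.280,.40],-14)
E
```

```text
yaw -14 turn/5deg [-1.111e+01 -2.000e-02 -1.000e-02]
yaw 166 turn/5deg [ 2.489e+01 -1.000e-02  2.000e-02]
t 0.1 pos [ 0.227  -0.6089  0.4039] F [-0.4  0.3  1.1] grip 0.997 q7 [ 1.11  0.33  0.04  1.47 -0.01  1.34 -0.06]
tool axes in world [[-0.001, 0.937, 0.349], [0.001, 0.349, -0.937], [-1.0, -0.0, -0.001]]
shift/30mm [ 0.14  9.92 -8.  ]
```

Request:
play_rows(
  steps=[
    [0, 1, -0.8, 0, 0, 0, -1],
    [0, 1, -0.8, 0, 0, 0, -1],
    [0, 1, -0.8, 0, 0, 0, -1],
    [0, 1, -0.8, 0, 0, 0, -1],
    [0, 1, -0.8, 0, 0, 0, -1],
  ],
  force=60,
)

```text
time_s: 0.6
eef_pos: [0.3262, -0.4427, 0.4044]
tcp_rot: [0.581, 0.403, 0.581, -0.403]
ft_force: [2.0, -0.4, 0.8]
gripper_width: 0.999
```

Request:
play_rows(
  steps=[
    [0, 1, -0.8, 0, 0, 0, -1],
    [0, 1, -0.8, 0, 0, 0, -1],
    [0, 1, -0.8, 0, 0, 0, -1],
    [0, 1, -0.8, 0, 0, 0, -1],
    [0, 0.9, -0.8, 0, 0, 0, -1],
  ],
)

```text
time_s: 1.1
eef_pos: [0.4221, -0.2787, 0.4045]
tcp_rot: [0.581, 0.403, 0.581, -0.403]
ft_force: [0.2, -0.2, 0.7]
gripper_width: 0.997
```

Request:
play_rows(
  steps=[
    [0, 0, 0, -1, 0, 0, -1],
    [0, 0, 0, -1, 0, 0, -1],
    [0, 0, 0, -1, 0, 0, -1],
    [0, 0, 0, -1, 0, 0, -1],
    [0, 0, 0, -1, 0, 0, -1],
  ],
)

```text
time_s: 1.6
eef_pos: [0.4214, -0.2803, 0.4044]
tcp_rot: [0.655, 0.267, 0.655, -0.267]
ft_force: [0.3, 0.3, 0.9]
gripper_width: 0.997
```

Request:
play_rows(
  steps=[
    [0, 0, 0, -1, 0, 0, -1],
    [0, 0, 0, -1, 0, 0, -1],
    [0, 0, 0, -1, 0, 0, -1],
    [0, 0, 0, -1, 0, 0, -1],
    [0, 0, 0, -1, 0, 0, -1],
  ],
)

```text
time_s: 2.1
eef_pos: [0.4213, -0.2804, 0.4044]
tcp_rot: [0.697, 0.119, 0.697, -0.119]
ft_force: [-0.6, -0.4, -0.4]
gripper_width: 0.998
```

Request:
play_rows(
  steps=[
    [0, 0, 0, -1, 0, 0, -1],
    [0, 0, 0, 0, 0, 0, -1],
  ],
)

```text
time_s: 2.3
eef_pos: [0.4214, -0.2804, 0.4044]
tcp_rot: [0.701, 0.089, 0.702, -0.089]
ft_force: [-0.7, -0.4, 0.2]
gripper_width: 0.996
```

```bash
python3 - <<'E'
from h import *
go([.422,-.280,.295],-14)
s=arm.snapshot("wrist");cv2.imwrite("pics/w1.png",s["color"]);np.savez("w1.npz",**s)
P=cloud(s);z=P[...,2];V=s["color"].max(-1)
m=(z>.125)&(z<.16)&(V<90);m&=(np.hypot(P[...,0]-.422,P[...,1]+.28)<.065)
q=P[m];c,wh,a=cv2.minAreaRect((q[:,:2]*1000).astype(np.float32));print(len(q),c,wh,a,np.percentile(q[:,2],[5,50,95]))
E
```

```text
yaw -14 turn/5deg [-0.1  -0.01 -0.  ]
yaw 166 turn/5deg [ 3.59e+01 -0.00e+00  1.00e-02]
t 2.3 pos [ 0.4214 -0.2804  0.4044] F [-0.7 -0.4  0.2] grip 0.996 q7 [ 0.75  0.06 -0.26  1.8   0.01  1.29  0.23]
tool axes in world [[-0.001, 0.25, 0.968], [0.0, 0.968, -0.25], [-1.0, 0.0, -0.001]]
shift/30mm [3.65 0.02 0.02]
2446 (422.44720458984375, -282.36004638671875) (82.56985473632812, 15.219027519226074) 75.19200897216797 [0.14386005 0.14593279 0.14722219]
```

View pics/w1.png

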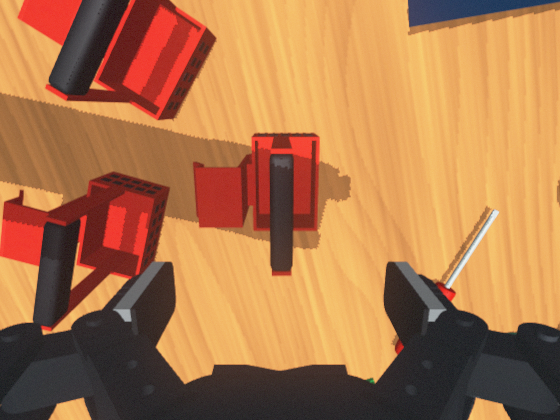

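The wrist view shows the red basket's bar upright at (282,212), centred between the fingers, with the hook to its left. Measured bar centre is (0.4224, -0.282) at yaw -14.8°, top at 146 mm. Descending and gripping.

Request:
play_rows(
  steps=[
    [0.9, -0.05, 0.05, -0.2, 0, 0, -1],
    [0.9, 0, 0, 0, 0, 0, -1],
    [0.9, 0, 0, 0, 0, 0, -1],
    [0.7, 0, 0, 0, 0, 0, -1],
    [0.35, 0, 0, 0, 0, 0, -1],
  ],
)

```text
time_s: 2.85
eef_pos: [0.4219, -0.2819, 0.2902]
tcp_rot: [0.701, 0.085, 0.703, -0.084]
ft_force: [0.3, -0.5, -0.5]
gripper_width: 1.002
```

Request:
play_rows(
  steps=[
    [0, 0, 0, 0, 0, 0, 0],
    [0, 0, 0, 0, 0, 0, 1],
    [0, 0, 0, 0, 0, 0, 1],
    [0, 0, 0, 0, 0, 0, 1],
    [0, 0, 0, 0, 0, 0, 1],
  ],
  force=60,
)

```text
time_s: 3.35
eef_pos: [0.4227, -0.2825, 0.2931]
tcp_rot: [0.702, 0.083, 0.702, -0.084]
ft_force: [-0.8, -0.8, 1.6]
gripper_width: 0.176
```

Request:
play_rows(
  steps=[
    [0, 0, 0, 0, 0, 0, 1],
    [0, 0, 0, 0, 0, 0, 1],
    [0, 0, 0, 0, 0, 0, 1],
    [0, 0, 0, 0, 0, 0, 1],
    [0, 0, 0, 0, 0, 0, 1],
  ],
)

```text
time_s: 3.85
eef_pos: [0.4226, -0.2824, 0.293]
tcp_rot: [0.702, 0.083, 0.702, -0.084]
ft_force: [-1.9, 0.7, 6.3]
gripper_width: 0.175
```

Request:
play_rows(
  steps=[
    [-0.5, 0, 0, 0, 0, 0, 1],
    [-1, 0, 0, 0, 0, 0, 1],
    [-1, 0, 0, 0, 0, 0, 1],
    [-1, 0, 0, 0, 0, 0, 1],
    [-1, 0, 0, 0, 0, 0, 1],
  ],
)

```text
time_s: 4.35
eef_pos: [0.4223, -0.2821, 0.428]
tcp_rot: [0.702, 0.084, 0.702, -0.083]
ft_force: [0.3, -0.4, -2.4]
gripper_width: 0.174
```

Request:
play_rows(
  steps=[
    [-1, 0, 0, 0, 0, 0, 1],
    [-0.7, 0, 0, 0, 0, 0, 1],
    [0, 0, 0, 0, 0, 0, 1],
  ],
)

```text
time_s: 4.65
eef_pos: [0.4229, -0.2823, 0.4808]
tcp_rot: [0.704, 0.083, 0.701, -0.084]
ft_force: [0.4, 0.7, -4.7]
gripper_width: 0.174
```

```bash
python3 - <<'E'
from h import *
go([.645,-.038,.47],-5.7)
s=arm.snapshot("scene");cv2.imwrite("pics/s2.png",s["color"][100:380,60:480])
E
```

```text
yaw -5.7 turn/5deg [-1.57  0.05  0.02]
yaw 174.3 turn/5deg [ 3.443e+01  3.000e-02 -7.000e-02]
t 4.65 pos [ 0.4229 -0.2823  0.4808] F [ 0.4  0.7 -4.7] grip 0.174 q7 [ 0.75  0.03 -0.26  1.67  0.01  1.44  0.26]
tool axes in world [[0.004, 0.234, 0.972], [-0.002, 0.972, -0.234], [-1.0, -0.001, 0.004]]
shift/30mm [0.37 9.65 5.28]
```

View pics/s2.png

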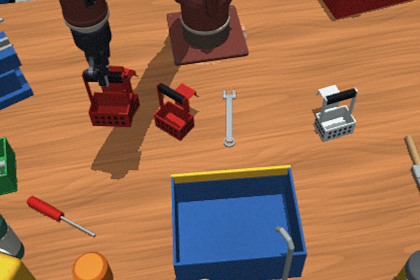

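The basket is held and lifted, upright at (112,100) in the crop; the tank is clear at (235,220). Moving above it.

Request:
play_rows(
  steps=[
    [0, 0.97, 0.53, 0, 0, 0, 1],
    [0, 0.97, 0.53, 0, 0, 0, 1],
    [0, 0.97, 0.53, 0, 0, 0, 1],
    [0, 0.97, 0.53, 0, 0, 0, 1],
    [0, 0.97, 0.53, 0, 0, 0, 1],
  ],
)

```text
time_s: 5.2
eef_pos: [0.5344, -0.1584, 0.4758]
tcp_rot: [0.701, 0.084, 0.703, -0.083]
ft_force: [0.4, 0.2, -3.1]
gripper_width: 0.172
```

Request:
play_rows(
  steps=[
    [0, 0.97, 0.53, 0, 0, 0, 1],
    [0, 0.97, 0.53, 0, 0, 0, 1],
    [0, 0.97, 0.53, 0, 0, 0, 1],
    [0, 0.97, 0.53, 0, 0, 0, 1],
    [0, 0.9, 0.5, 0, 0, 0, 1],
  ],
)

```text
time_s: 5.7
eef_pos: [0.6447, -0.0372, 0.4754]
tcp_rot: [0.701, 0.083, 0.703, -0.083]
ft_force: [1.0, -0.8, -2.5]
gripper_width: 0.176
```

Request:
play_rows(
  steps=[
    [0, 0, 0, -0.8, 0, 0, 1],
    [0, 0, 0, -0.8, 0, 0, 1],
    [0, 0, 0, 0, 0, 0, 1],
    [0, 0, 0, 0, 0, 0, 1],
    [0, 0, 0, 0, 0, 0, 1],
  ],
)

```text
time_s: 6.2
eef_pos: [0.6438, -0.0387, 0.4774]
tcp_rot: [0.706, 0.035, 0.707, -0.035]
ft_force: [0.5, 0.3, -3.7]
gripper_width: 0.174
```

```bash
cat > m.py <<'E'
from h import *
import sys
s=arm.snapshot("scene");t=arm.snapshot("wrist")
cv2.imwrite(f"pics/{sys.argv[1]}.png",np.hstack([cv2.resize(s["color"][150:410,180:440],(400,400)),cv2.resize(t["color"],(400,300))[[min(i,299) for i in range(400)]]]))
for n,c in(("scene",s),("wrist",t)):
    P=cloud(c);h=cv2.cvtColor(c["color"],cv2.COLOR_BGR2HSV).astype(int);H,S,V=h[...,0],h[...,1],h[...,2];z=P[...,2]
    near=(abs(P[...,0]-.63)<.15)&(abs(P[...,1]+.035)<.2)
    y=near&(H>18)&(H<35)&(S>120)&(V>90)&(z>.12)&(z<.136)
    if y.sum()>20:
        q=P[y];f=np.polyfit(q[:,1],q[:,0],1);print(n,"rim x at y=-.033",np.round(f[0]*-.033+f[1],4),"slope",round(f[0],3),"y",np.round(np.percentile(q[:,1],[1,99]),3),y.sum())
    r=near&((H<8)|(H>172))&(S>120)&(V>50)&(z>.05)
    print(n,"red n",r.sum(), "z pct",np.round(np.nanpercentile(z[r],[2,98]),3) if r.sum() else '')
    zt=arm.observe()["eef_pos"][2]-.292+.098
    k=r&(abs(z-zt)<.006)
    if k.sum()>20:
        q=P[k];a,wh,an=cv2.minAreaRect((q[:,:2]*1000).astype(np.float32));print(n,"hooktop",k.sum(),np.round(q.mean(0),4),np.round(a,1),np.round(wh,1),round(an,1))
go([.645,-.038,.327],-5.7)
E
python3 m.py p3
```

```text
scene rim x at y=-.033 0.597 slope 0.099 y [-0.169  0.103] 337
scene red n 10935 z pct [0.186 0.721]
scene hooktop 71 [ 0.6016 -0.0443  0.2819] [614.9 -35.8] [88.2 75.7] 84.0
wrist rim x at y=-.033 0.5964 slope 0.095 y [-0.107  0.105] 1565
wrist red n 16270 z pct [0.186 0.329]
wrist hooktop 6963 [ 0.5958 -0.0314  0.2821] [614.7 -25.4] [70.4 75.4] 84.3
yaw -5.7 turn/5deg [ 0.01 -0.    0.  ]
yaw 174.3 turn/5deg [-3.599e+01 -0.000e+00 -1.000e-02]
t 6.3 pos [ 0.6439 -0.0387  0.478 ] F [-0.5  0.7 -3.2] grip 0.181 q7 [ 0.36  0.34 -0.49  1.34  0.16  1.5  -0.22]
tool axes in world [[-0.0, 0.098, 0.995], [-0.0, 0.995, -0.098], [-1.0, -0.0, -0.0]]
shift/30mm [5.03 0.03 0.04]
```

View pics/p3.png

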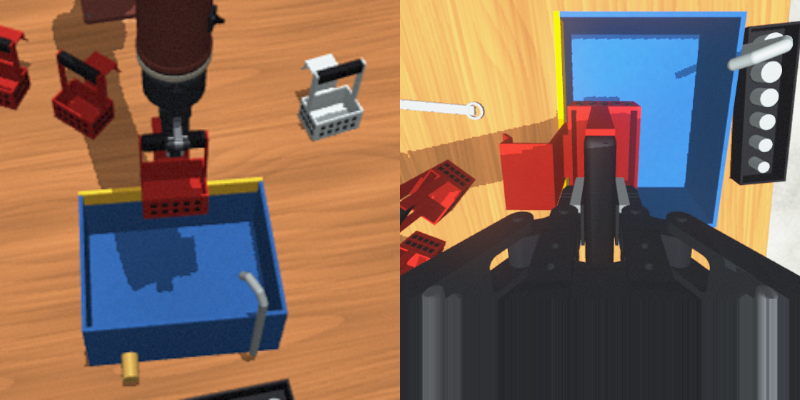

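The basket is above the tank, square to the rim (yaw -5.7°). The wrist view (right half) has the hook at (530,175), straddling the yellow rim at x≈560. Rim x is about 0.596 and the slot is about 0.594, so I shift 2 mm and lower.

Request:
play_rows(
  steps=[
    [0.3, 0, 0.07, 0, 0, 0, 1],
    [0.9, 0, 0, 0, 0, 0, 1],
    [0.9, 0, 0, 0, 0, 0, 1],
    [0.9, 0, 0, 0, 0, 0, 1],
    [0.5, 0, 0, 0, 0, 0, 1],
  ],
)

```text
time_s: 6.8
eef_pos: [0.6455, -0.0389, 0.3702]
tcp_rot: [0.705, 0.034, 0.707, -0.034]
ft_force: [-1.0, 0.4, -3.2]
gripper_width: 0.175
```

Request:
play_rows(
  steps=[
    [0.4, 0, 0, 0, 0, 0, 1],
    [0.2, 0, 0, 0, 0, 0, 1],
    [0, 0, 0, 0, 0, 0, 1],
  ],
)

```text
time_s: 7.1
eef_pos: [0.6461, -0.0387, 0.355]
tcp_rot: [0.706, 0.034, 0.706, -0.034]
ft_force: [0.6, -0.4, -2.8]
gripper_width: 0.172
```

```bash
python3 m.py p4
```

```text
scene rim x at y=-.033 0.5969 slope 0.1 y [-0.169  0.103] 341
scene red n 9372 z pct [0.063 0.638]
scene hooktop 55 [ 0.6001 -0.0521  0.1594] [617.  -36.9] [86.8 74.7] 85.0
wrist rim x at y=-.033 0.5962 slope 0.099 y [-0.082  0.085] 3606
wrist red n 15800 z pct [0.064 0.207]
wrist hooktop 6902 [ 0.5982 -0.0315  0.1601] [617.3 -25.5] [70.6 75.5] 84.4
yaw -5.7 turn/5deg [ 0.03  0.02 -0.  ]
yaw 174.3 turn/5deg [-3.597e+01  0.000e+00  3.000e-02]
t 7.2 pos [ 0.6464 -0.0386  0.3563] F [-1.3 -0.4 -3.3] grip 0.179 q7 [ 0.36  0.4  -0.48  1.51  0.19  1.27 -0.24]
tool axes in world [[0.002, 0.097, 0.995], [-0.0, 0.995, -0.097], [-1.0, 0.0, 0.002]]
shift/30mm [ 0.98  0.01 -0.05]
```

View pics/p4.png

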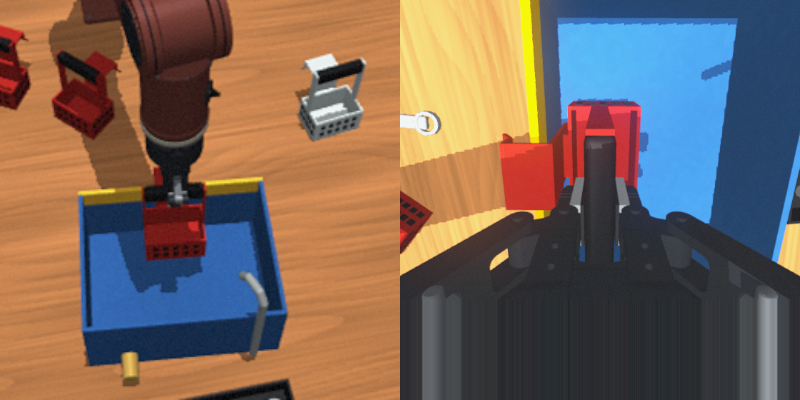

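The yellow rim (x≈537 in the wrist half) passes under the hook plate (500–560). The hook top is at 160 mm and rests at 133, so 27 mm to go. Lowering gently and watching the force.

Request:
play_rows(
  steps=[
    [0.3, 0, 0, 0, 0, 0, 1],
    [0.25, 0, 0, 0, 0, 0, 1],
    [0.15, 0, 0, 0, 0, 0, 1],
    [0, 0, 0, 0, 0, 0, 1],
  ],
)

```text
time_s: 7.6
eef_pos: [0.6458, -0.0388, 0.3331]
tcp_rot: [0.706, 0.034, 0.707, -0.034]
ft_force: [-0.3, 0.5, -3.6]
gripper_width: 0.175
```

Request:
play_rows(
  steps=[
    [0.06, 0, 0, 0, 0, 0, 1],
    [0.06, 0, 0, 0, 0, 0, 1],
    [0.04, 0, 0, 0, 0, 0, 1],
    [0, 0, 0, 0, 0, 0, 1],
    [0, 0, 0, 0, 0, 0, 1],
  ],
)

```text
time_s: 8.1
eef_pos: [0.6461, -0.0387, 0.3295]
tcp_rot: [0.706, 0.034, 0.706, -0.034]
ft_force: [-0.2, -0.1, -2.8]
gripper_width: 0.175
```

Request:
play_rows(
  steps=[
    [0.05, 0, 0, 0, 0, 0, 1],
    [0.05, 0, 0, 0, 0, 0, 1],
    [0, 0, 0, 0, 0, 0, 1],
    [0, 0, 0, 0, 0, 0, 1],
  ],
)

```text
time_s: 8.5
eef_pos: [0.6462, -0.0386, 0.3276]
tcp_rot: [0.707, 0.034, 0.706, -0.034]
ft_force: [-1.6, -0.1, 6.6]
gripper_width: 0.173
```

Contact: the vertical force went from -3 to +6.6 N, so the hook rests on the rim. Releasing.

Request:
play_rows(
  steps=[
    [0, 0, 0, 0, 0, 0, 0.5],
    [0, 0, 0, 0, 0, 0, 0.2],
    [0, 0, 0, 0, 0, 0, -0.3],
    [0, 0, 0, 0, 0, 0, -1],
    [0, 0, 0, 0, 0, 0, -1],
  ],
)

```text
time_s: 9.0
eef_pos: [0.646, -0.0386, 0.3263]
tcp_rot: [0.706, 0.034, 0.706, -0.034]
ft_force: [-0.1, -0.7, -0.4]
gripper_width: 0.891
```

Request:
play_rows(
  steps=[
    [0, 0, 0, 0, 0, 0, -1],
    [0, 0, 0, 0, 0, 0, -1],
    [-0.3, 0, 0, 0, 0, 0, -1],
    [-0.6, 0, 0, 0, 0, 0, -1],
    [-1, 0, 0, 0, 0, 0, -1],
  ],
)

```text
time_s: 9.5
eef_pos: [0.6456, -0.0388, 0.3829]
tcp_rot: [0.705, 0.034, 0.707, -0.034]
ft_force: [0.4, -0.4, -0.8]
gripper_width: 1.001
```

Request:
play_rows(
  steps=[
    [-1, 0, 0, 0, 0, 0, -1],
    [-1, 0, 0, 0, 0, 0, -1],
    [-0.5, 0, 0, 0, 0, 0, -1],
    [0, 0, 0, 0, 0, 0, -1],
    [0, 0, 0, 0, 0, 0, -1],
  ],
)

```text
time_s: 10.0
eef_pos: [0.646, -0.0387, 0.4575]
tcp_rot: [0.706, 0.034, 0.707, -0.034]
ft_force: [0.6, -0.6, -0.2]
gripper_width: 1.002
```

```bash
sed -i 's/^    zt=.*/    zt=.133/' m.py; python3 m.py p5; python3 - <<'E'
from h import *
s=arm.snapshot("top");P=cloud(s);z=P[...,2];V=s["color"].max(-1);v,u=np.mgrid[:420,:560]
m=(abs(u-148)<38)&(abs(v-210)<38)&(z>.125)&(z<.16)&(V<90)
print("spare bar",P[m].mean(0))
E
```

```text
scene rim x at y=-.033 0.5971 slope 0.1 y [-0.169  0.101] 435
scene red n 9662 z pct [0.102 0.708]
scene hooktop 185 [ 0.6061 -0.0358  0.1306] [631.4 -43.5] [55.2 88.4] 70.4
wrist rim x at y=-.033 0.5961 slope 0.098 y [-0.167  0.105] 2594
wrist red n 4334 z pct [0.055 0.159]
wrist hooktop 1751 [ 0.6039 -0.0335  0.1308] [622.5 -35.7] [88.7 67.9] 84.6
yaw -5.7 turn/5deg [ 0.03 -0.03  0.  ]
yaw 174.3 turn/5deg [-35.97  -0.    -0.05]
t 10.1 pos [ 0.6459 -0.0388  0.4566] F [ 0.3 -0.1  0.1] grip 1.004 q7 [ 0.36  0.35 -0.49  1.37  0.16  1.46 -0.22]
tool axes in world [[-0.003, 0.097, 0.995], [0.0, 0.995, -0.097], [-1.0, -0.0, -0.003]]
shift/30mm [ 4.32  0.03 -0.02]
spare bar [0.42972686 0.28423442 0.14407855]
```

View pics/p5.png

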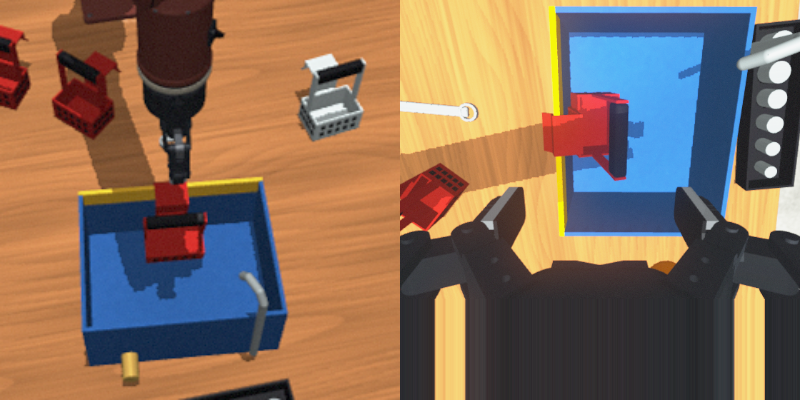

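The basket hangs on the rim but seems to lean into the tank (bar at (618,140) in the wrist half). I measure the tilt and check whether it is at rest.

```bash
cat > t.py <<'E'
from h import *
ex=np.array([np.cos(np.radians(-5.7)),np.sin(np.radians(-5.7)),0]);ey=np.array([-ex[1],ex[0],0])
def meas(n):
    c=arm.snapshot(n);P=cloud(c);h=cv2.cvtColor(c["color"],cv2.COLOR_BGR2HSV).astype(int);H,S,V=h[...,0],h[...,1],h[...,2]
    D=P-np.array([.596,-.033,.13]);L=np.stack([D@ex,D@ey,D[...,2]],-1)
    box=(L[...,0]>-.06)&(L[...,0]<.13)&(abs(L[...,1])<.07)
    b=box&(V<70)&(S<130)&(L[...,2]>-.03)&(L[...,2]<.05)
    k=box&((H<8)|(H>172))&(S>120)&(L[...,2]>-.03)&(L[...,2]<.02)&(abs(L[...,1])<.024)&(L[...,0]<.015)
    print(n,arm.observe()["time_s"])
    for m,nm in((b,"bar"),(k,"hook")):
        q=L[m]*1000
        if len(q)>20:
            print(" ",nm,len(q),"mean",np.round(q.mean(0),1),"p2",np.round(np.percentile(q,2,axis=0),1),"p98",np.round(np.percentile(q,98,axis=0),1))
    q=L[k]*1000
    for a in range(-40,16,5):
        w=q[(q[:,0]>=a)&(q[:,0]<a+5)]
        if len(w)>5: print("   x",a,"z med",round(np.median(w[:,2]),1),len(w))
for n in("wrist","wrist"): meas(n)
E
python3 t.py
```

```text
wrist 10.2
  bar 830 mean [65.7 -1.2 25.5] p2 [ 61.4 -35.   14.7] p98 [74.9 27.  32.6]
  hook 2062 mean [-2.1  0.4 -4.4] p2 [-22.  -23.1 -21.8] p98 [14.4 23.   4.6]
   x -25 z med -21.2 136
   x -20 z med -18.0 234
   x -15 z med -14.0 244
   x -10 z med -4.1 122
   x -5 z med 3.8 330
   x 0 z med 2.3 330
   x 5 z med 0.7 339
   x 10 z med -1.0 327
wrist 10.25
  bar 801 mean [65.5 -1.3 25.3] p2 [ 61.4 -35.6  15. ] p98 [74.4 26.1 32.6]
  hook 2064 mean [-2.1  0.5 -4.4] p2 [-22.1 -23.  -21.6] p98 [14.4 23.1  4.7]
   x -25 z med -21.1 135
   x -20 z med -18.0 235
   x -15 z med -14.0 243
   x -10 z med -3.5 120
   x -5 z med 3.8 335
   x 0 z med 2.1 333
   x 5 z med 0.7 337
   x 10 z med -1.0 326
```

The basket is at rest but leans about 17.7°: the flat hook top drops 4.8 mm over 15 mm. That's because its back plate isn't flush with the wall, and it is too close to the 20° limit. To fix it, I'll put the closed fingers inside the tank behind the bar and push it gently toward the robot until the plate lies against the wall.

Request:
play_rows(
  steps=[
    [0, 0, 0.7, 0, 0, 0, 1],
    [0, 0, 0.7, 0, 0, 0, 1],
    [0, 0, 0.7, 0, 0, 0, 1],
    [0, 0, 0, 0, 0, 0, 1],
    [0, 0, 0, 0, 0, 0, 1],
  ],
)

```text
time_s: 10.75
eef_pos: [0.7089, -0.0447, 0.4573]
tcp_rot: [0.706, 0.034, 0.707, -0.034]
ft_force: [0.1, -0.0, 0.6]
gripper_width: 0.142
```

Request:
play_rows(
  steps=[
    [0.9, 0, 0, 0, 0, 0, 1],
    [0.9, 0, 0, 0, 0, 0, 1],
    [0.9, 0, 0, 0, 0, 0, 1],
    [0.5, 0, 0, 0, 0, 0, 1],
    [0, 0, 0, 0, 0, 0, 1],
  ],
)

```text
time_s: 11.25
eef_pos: [0.7078, -0.0449, 0.3603]
tcp_rot: [0.705, 0.034, 0.708, -0.034]
ft_force: [-0.7, 0.4, 0.1]
gripper_width: -0.002
```

```bash
python3 - <<'E'
from h import *
o=arm.observe();print(o["eef_pos"],o["gripper_width"],o["ft_force"])
s=arm.snapshot("wrist");cv2.imwrite("pics/w6.png",s["color"])
E
```

```text
[ 0.70784981 -0.04493347  0.36026758] -0.0024062164983542854 [-0.73014127  0.44609535  0.1255284 ]
```

View pics/w6.png

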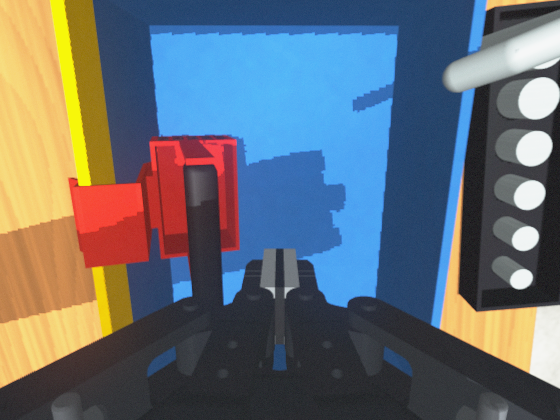

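The closed fingers at (280,270) are clear of the bar at (203,235), on its inner side, and the spout at (500,50) is well away. Lowering, then pushing.

Request:
play_rows(
  steps=[
    [0.7, 0, 0, 0, 0, 0, 1],
    [0.7, 0, 0, 0, 0, 0, 1],
    [0, 0, 0, 0, 0, 0, 1],
    [0, 0, -0.2, 0, 0, 0, 1],
    [0, 0, -0.2, 0, 0, 0, 1],
  ],
)

```text
time_s: 11.8
eef_pos: [0.6969, -0.0434, 0.3226]
tcp_rot: [0.707, 0.034, 0.705, -0.034]
ft_force: [0.6, 0.2, 0.9]
gripper_width: -0.001
```

Request:
play_rows(
  steps=[
    [0, 0, -0.1, 0, 0, 0, 1],
    [0, 0, -0.1, 0, 0, 0, 1],
    [0, 0, -0.1, 0, 0, 0, 1],
    [0, 0, -0.1, 0, 0, 0, 1],
    [0, 0, -0.1, 0, 0, 0, 1],
  ],
)

```text
time_s: 12.3
eef_pos: [0.6844, -0.0425, 0.324]
tcp_rot: [0.71, 0.035, 0.702, -0.034]
ft_force: [16.2, -1.9, 8.9]
gripper_width: -0.002
```

Request:
play_rows(
  steps=[
    [0, 0, -0.1, 0, 0, 0, 1],
    [0, 0, -0.1, 0, 0, 0, 1],
    [0, 0, 0, 0, 0, 0, 1],
  ],
)

```text
time_s: 12.6
eef_pos: [0.6796, -0.0421, 0.3263]
tcp_rot: [0.712, 0.035, 0.7, -0.035]
ft_force: [17.6, -1.0, 14.7]
gripper_width: 0.002
```

```bash
sed -i 's/^for n in.*/meas("wrist");o=arm.observe();print(np.round(o["ft_force"],1),np.dot(o["eef_pos"]-np.array([.596,-.033,.13]),ex))/' t.py; python3 t.py
```

```text
wrist 12.65
  bar 4398 mean [68.1 13.6 36.6] p2 [57.1 -7.5 29.4] p98 [94.7 39.1 47.9]
  hook 5425 mean [1.5 1.2 1.7] p2 [-10.9 -22.9  -2. ] p98 [14.4 23.3  5.4]
   x -30 z med -22.1 22
   x -25 z med -18.9 30
   x -20 z med -15.1 9
   x -15 z med 4.5 193
   x -10 z med 4.3 1071
   x -5 z med 3.0 1077
   x 0 z med 1.9 1031
   x 5 z med 0.6 1008
   x 10 z med -0.6 984
[17.1 -2.5 13.5] 0.0841384143867723
```

The push is jamming (17 N), because the bar has to rise as it rights itself and the fingers hold it down. I'll move up as well as across.

Request:
play_rows(
  steps=[
    [-0.15, 0, 0, 0, 0, 0, 1],
    [-0.15, 0, 0, 0, 0, 0, 1],
    [-0.1, 0, -0.1, 0, 0, 0, 1],
    [-0.1, 0, -0.1, 0, 0, 0, 1],
    [0, 0, 0, 0, 0, 0, 1],
  ],
)

```text
time_s: 13.15
eef_pos: [0.6695, -0.0409, 0.3358]
tcp_rot: [0.706, 0.034, 0.706, -0.034]
ft_force: [2.7, -0.6, 1.2]
gripper_width: 0.002
```

```bash
python3 t.py
```

```text
wrist 13.2
  bar 3713 mean [54.8 12.  44.6] p2 [45.2 -8.5 41. ] p98 [82.7 39.9 47.3]
  hook 7014 mean [-1.3  1.   0.7] p2 [-19.8 -23.  -24.3] p98 [14.7 23.3  5.3]
   x -35 z med -22.4 18
   x -30 z med -18.1 10
   x -25 z med 4.6 84
   x -20 z med 4.5 931
   x -15 z med 3.9 870
   x -10 z med 3.3 875
   x -5 z med 2.8 877
   x 0 z med 2.1 859
   x 5 z med 1.5 860
   x 10 z med -0.3 1630
[ 2.  -0.5  0.7] 0.07403979388102515
```

Freed: the hook slid about 12 mm, the tilt is down to about 6.5° and the force is low. A little more.

Request:
play_rows(
  steps=[
    [-0.05, 0, -0.1, 0, 0, 0, 1],
    [-0.05, 0, -0.1, 0, 0, 0, 1],
    [-0.05, 0, -0.1, 0, 0, 0, 1],
    [0, 0, 0, 0, 0, 0, 1],
  ],
)

```text
time_s: 13.6
eef_pos: [0.6605, -0.0401, 0.34]
tcp_rot: [0.706, 0.034, 0.707, -0.034]
ft_force: [1.7, -0.4, 1.6]
gripper_width: 0.005
```

```bash
python3 t.py
```

```text
wrist 13.65
  bar 3468 mean [45.5 11.8 48.2] p2 [36.1 -8.9 42.8] p98 [72.6 36.9 49.9]
  hook 6885 mean [-6.2  0.9  0.2] p2 [-26.  -22.9 -25.2] p98 [ 9.2 23.2  4.2]
   x -40 z med -25.3 10
   x -35 z med -20.2 8
   x -30 z med 3.5 261
   x -25 z med 3.4 851
   x -20 z med 3.1 812
   x -15 z med 2.8 805
   x -10 z med 2.7 801
   x -5 z med 2.3 791
   x 0 z med 2.1 800
   x 5 z med -2.8 1746
[0.8 0.8 0.6] 0.0649451835834337
```

Tilt is now about 2.5° and the plate is nearly flush, with the slot about 11 mm from the rim middle. Backing off and lifting clear.

Request:
play_rows(
  steps=[
    [0, 0, -0.06, 0, 0, 0, 1],
    [0, 0, 0, 0, 0, 0, 1],
    [0, 0, 0.3, 0, 0, 0, 1],
    [0, 0, 0.5, 0, 0, 0, 1],
    [-0.5, 0, 0.2, 0, 0, 0, 1],
  ],
)

```text
time_s: 14.15
eef_pos: [0.6894, -0.0433, 0.352]
tcp_rot: [0.704, 0.034, 0.708, -0.034]
ft_force: [-0.2, -0.1, 0.2]
gripper_width: -0.001
```

Request:
play_rows(
  steps=[
    [-1, 0, 0, 0, 0, 0, 1],
    [-1, 0, 0, 0, 0, 0, 1],
    [-1, 0, 0, 0, 0, 0, 1],
    [-0.5, 0, 0, 0, 0, 0, 1],
    [0, 0, 0, 0, 0, 0, 1],
  ],
)

```text
time_s: 14.65
eef_pos: [0.6895, -0.0427, 0.4616]
tcp_rot: [0.707, 0.034, 0.705, -0.034]
ft_force: [0.1, 0.7, -0.6]
gripper_width: -0.001
```

```bash
python3 t.py; python3 t.py; python3 m.py p7; python3 - <<'E'
from h import *
s=arm.snapshot("top");P=cloud(s);z=P[...,2];V=s["color"].max(-1);v,u=np.mgrid[:420,:560]
m=(abs(u-148)<38)&(abs(v-210)<38)&(z>.125)&(z<.16)&(V<90)
print("spare bar",P[m].mean(0))
E
```

```text
wrist 14.7
  bar 1574 mean [44.9 -7.4 47.7] p2 [ 35.6 -38.9  37.3] p98 [50.8 38.4 49.9]
  hook 2700 mean [-6.4  0.7  0.1] p2 [-26.2 -23.  -25.5] p98 [ 8.9 23.3  4.2]
   x -30 z med 3.3 115
   x -25 z med 3.2 329
   x -20 z med 2.9 310
   x -15 z med 2.6 320
   x -10 z med 2.5 321
   x -5 z med 2.4 316
   x 0 z med 2.0 323
   x 5 z med -3.9 660
[ 1.   0.3 -0.4] 0.09380399646007323
wrist 14.75
  bar 1609 mean [44.9 -8.2 47.7] p2 [ 35.7 -39.1  38. ] p98 [50.8 38.2 49.9]
  hook 2741 mean [-6.4  0.6 -0. ] p2 [-26.2 -23.  -25.8] p98 [ 8.9 23.2  4.1]
   x -30 z med 3.2 127
   x -25 z med 3.1 323
   x -20 z med 3.0 324
   x -15 z med 2.7 322
   x -10 z med 2.5 323
   x -5 z med 2.3 314
   x 0 z med 2.1 317
   x 5 z med -3.9 684
[ 0.   0.4 -0.4] 0.09363506606505417
scene rim x at y=-.033 0.5971 slope 0.098 y [-0.169  0.102] 407
scene red n 11443 z pct [0.068 0.705]
scene hooktop 128 [ 0.5894 -0.0433  0.1326] [605.4 -35.4] [87.6 75.8] 85.0
wrist rim x at y=-.033 0.5966 slope 0.098 y [-0.136  0.104] 2637
wrist red n 4843 z pct [0.061 0.177]
wrist hooktop 2503 [ 0.5883 -0.0318  0.1325] [606.6 -33.1] [87.7 75.5] 84.3
yaw -5.7 turn/5deg [ 0.03 -0.04  0.  ]
yaw 174.3 turn/5deg [-35.97  -0.    -0.06]
t 14.85 pos [ 0.689  -0.043   0.4576] F [ 0.9  0.9 -0.1] grip 0.002 q7 [ 0.32  0.44 -0.48  1.24  0.2   1.5  -0.23]
tool axes in world [[-0.003, 0.097, 0.995], [0.0, 0.995, -0.097], [-1.0, -0.0, -0.003]]
shift/30mm [ 4.36  0.03 -1.46]
spare bar [0.42959471 0.28472054 0.14384778]
```

View pics/p7.png

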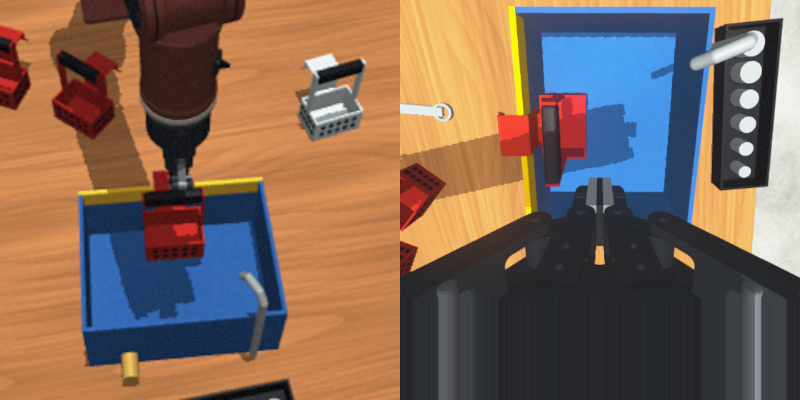

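The basket is at rest on the rim: tilt about 2.5°, yaw 84.3° against 84.3° for the rim, slot about -10 mm across and 0 along. The gripper is clear and the spare hasn't moved.

```bash
python3 -c "
from rig import arm
print(arm.close_job())"
```

```text
the job is handed in; nothing more can be done
None
```

The red basket is hanging inside the tank with its hook on the yellow rim, and the job was handed in at about 15 s of the 43 s allowed. No verdict was reported.

I took the farthest of the three red baskets by its grip bar and carried it over the tank. I set it on the rim with the gripper still holding it (contact showed as +6.6 N), then let go.

- **Failed check, mended:** after release the basket leaned about 18°, just inside the 20° limit, because its back plate wasn't flush with the wall. I pushed the bar toward the robot with the closed fingers. The push first jammed at about 17 N sideways (about 22 N with the upward part), and came free once I also moved up.
- **Last checks, basket:** it was at rest and square to the rim, with a tilt of about 2.5°. The hook's slot was about 10–11 mm off the rim's middle across (limit 18 mm) and about 1 mm along. The hook's top was resting on the rim.
- **Last checks, rest of the scene:** the gripper was clear of everything, and the spare basket was within 1 mm of its start.
- **Disagreement:** the camera views differed by 1–3 mm on where the rim is, well inside the limits.

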